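# Call for more stock: push two reorder buttons on the parts-store bins

## Robot

A 6-joint arm with a two-finger parallel gripper is mounted at the origin on the work surface. World frame = base frame: x ahead of the robot, y to its left, z up, the work surface at z = 0. Lengths are in m, angles in rad, forces in N, time in s.
With the tool pointing down it reaches from about 0.275 to 0.875 m from the base axis. Payload 12.5 kg.
Tool frame: the origin (TCP) lies at the very end of the fingers, on their centre line; the grasp point (between the pads) lies 19 mm behind it; z points along the fingers, y is the line along which they close (so a half turn about z gives the same grasp; the last joint's range is limited). The gripper opens to 85 mm and grips with 20 to 120 N. Pads are 22 mm wide; open, the fingers measure 114 mm over their backs; the gripper's body (76 mm by 85 mm) begins 54 mm behind the grasp point. The pads swing forward as they close: fully open they stand 13 mm farther back than shut.
Start: joints at [-1.277, 0.351, 1.652, -0, 1.139, -0.085], TCP at [0.203, -0.511, 0.204] pointing down, gripper open.
Joint ranges: [-2.75, 2.75], [-0.79, 2.1], [0.01, 2.65], [-1.57, 4.71], [0.07, 3.14], [-2.87, 2.87]. Speed limits (rad/s): [2.22, 2.22, 2.79, 3.14, 3.14, 3.14].

## Interface

Orientations are given as a 3x3 rotation matrix whose columns are the frame's x, y, z axes.
In Python, from bench import manip gives the robot as it stands. Calls block until the motion is done:
- manip.move_ptp(position, orientation): joint-space move of the TCP to a pose.
- manip.move_l(position, attitude=None, max_speed=0.15): straight line of the TCP; attitude=None keeps the orientation; max_speed is the mean speed in m/s.
- manip.move_j(angles): joint-space move.
- manip.set_gripper(opening, effort=None): opening from 0.0 (shut) to 1.0 (fully open); effort is the grip in N (None keeps the last); returns when the fingers have stopped.
- manip.dwell(seconds).
- manip.inverse_kinematics(position, orientation): joint angles nearest the present ones, or None.
- manip.grab_frame(name): name is "scene" or "top" or "wrist"; returns (picture, depth): 480x640x3 uint8, red, green, blue; 480x640 float32, m along the optical axis (not along the pixel's ray), 0 where there is no reading.
- manip.get_calibration(name): a dict with "camera_matrix" (3x3 intrinsics, pixels), "R" (3x3) and "t" (3): a world point X has camera coordinates R X + t. Camera axes: x right, y down, z forward; pixel columns grow to the right and rows downward; lengths in m; the calibration is good to about 2 mm. A picture is of the moment at which its call begins: read the wrist's pose just before it. get_calibration takes no time and is no camera call; for the wrist camera it gives the pose at the moment of the call.
A pose or a line that the arm cannot do raises manip.Unreachable and nothing moves.
- manip.sign_off(): hands the job in; it is judged then, once.
Trained networks look in the newest picture that a camera, given by its name, has taken for a name from the list of things; names that differ only in an ending like _2 or _b are one class to them, and where a whole thing is asked for, a point or a joint stands for the part that bears it (a point fixed in the world has none). Each returns a list of dicts, best first, with "confidence" (0 to 1); they miss things now and then, are a little off and sometimes report something else, mostly with a low value. They report only what shows in the picture. A call takes as long as a camera call. They do not tell look-alikes from the thing itself.
- manip.look_for(camera, name): "at" ([x, y, z] in m, in world coordinates, good to about 4 mm: the middle of the surface that is visible of it).
Readings, each from a call of its own:
- manip.current_time(): time.
- manip.current_qpos(): joint angles.
- manip.current_joint_vel(): joint speeds.
- manip.current_joint_torque(): joint torques, N m.
- manip.current_ee_pos(): TCP position.
- manip.current_tcp_rot(): TCP orientation.
- manip.current_force(): force on the tool from outside, world axes, zero at the start.
- manip.current_ft_torque(): the same for the moment, N m.
- manip.current_grip_width(): opening from 0.0 (shut) to 1.0 (fully open).
- manip.current_grip_force(): force on a finger pad.
Only numpy, scipy, OpenCV 4.12 (cv2) and the standard library are available. Lean on these libraries where they do the work, as an engineer would, in place of code of your own. Each camera call takes 0.05 s, during which the arm holds its last target. There are 200 camera calls.

## Task

Bearings and oil filters are running low, so call for more: with your fingertips gently push the yellow button in front of the blue bin that holds the steel ball bearing all the way down, and after it the one in front of the bin that holds the orange oil filter, then draw back. The buttons stay down by themselves; leave the buttons of the other two bins (brake pad, wheel nuts) as they are, and pick up or shift nothing in the bins or on the bench.

Things in the scene. Friction and masses are not known exactly. Their poses are not given: they have to be found in the camera images.
- bin_bearing: Stock-bin station holding the ball bearing, screwed to the bench (cannot move). All four stations look alike: an open blue bin 150 x 110 x 50 mm high, walls 4 mm, and on its front side a grey button housing 62 x 60 x 45 mm high. Origin: bench level, between bin and housing; own x points from the button towards the bin, z up. Bin centre at x = +30 mm, button axis at x = -77 mm, y = 0.
- bin_filter: Stock-bin station holding the orange oil filter, screwed to the bench (cannot move). All four stations look alike: an open blue bin 150 x 110 x 50 mm high, walls 4 mm, and on its front side a grey button housing 62 x 60 x 45 mm high. Origin: bench level, between bin and housing; own x points from the button towards the bin, z up. Bin centre at x = +30 mm, button axis at x = -77 mm, y = 0.
- bin_pads: Stock-bin station holding the brake pad, screwed to the bench (cannot move). All four stations look alike: an open blue bin 150 x 110 x 50 mm high, walls 4 mm, and on its front side a grey button housing 62 x 60 x 45 mm high. Origin: bench level, between bin and housing; own x points from the button towards the bin, z up. Bin centre at x = +30 mm, button axis at x = -77 mm, y = 0.
- bin_nuts: Stock-bin station holding the two wheel nuts, screwed to the bench (cannot move). All four stations look alike: an open blue bin 150 x 110 x 50 mm high, walls 4 mm, and on its front side a grey button housing 62 x 60 x 45 mm high. Origin: bench level, between bin and housing; own x points from the button towards the bin, z up. Bin centre at x = +30 mm, button axis at x = -77 mm, y = 0.
- button_bearing (a joint): Travel of the yellow reorder button of the station holding the ball bearing, in m: 0 fully up, 0.012 fully down on a hard stop. It slides straight down under a steady push of about 3 N, has no spring and stays where it is left. Starts nearly up. Over 40 N of push on a station breaks it.
- button_bearing_top (a point): Centre of the top face of that button (round yellow cap, 32 mm across): 65 mm above the bench when fully up, 53 mm when fully down (cap then still stands 8 mm above its housing).
- button_filter (a joint): Travel of the yellow reorder button of the station holding the orange oil filter, in m: 0 fully up, 0.012 fully down on a hard stop. It slides straight down under a steady push of about 3 N, has no spring and stays where it is left. Starts nearly up. Over 40 N of push on a station breaks it.
- button_filter_top (a point): Centre of the top face of that button (round yellow cap, 32 mm across): 65 mm above the bench when fully up, 53 mm when fully down (cap then still stands 8 mm above its housing).
- button_pads (a joint): Travel of the yellow reorder button of the station holding the brake pad, in m: 0 fully up, 0.012 fully down on a hard stop. It slides straight down under a steady push of about 3 N, has no spring and stays where it is left. May start part way down. Over 40 N of push on a station breaks it.
- button_pads_top (a point): Centre of the top face of that button (round yellow cap, 32 mm across): 65 mm above the bench when fully up, 53 mm when fully down (cap then still stands 8 mm above its housing).
- button_nuts (a joint): Travel of the yellow reorder button of the station holding the two wheel nuts, in m: 0 fully up, 0.012 fully down on a hard stop. It slides straight down under a steady push of about 3 N, has no spring and stays where it is left. May start part way down. Over 40 N of push on a station breaks it.
- button_nuts_top (a point): Centre of the top face of that button (round yellow cap, 32 mm across): 65 mm above the bench when fully up, 53 mm when fully down (cap then still stands 8 mm above its housing).
- bearing: Loose steel ball bearing ring lying flat in its bin, 62 mm across, 18 mm high; origin at the centre of its underside.
- oil_filter: Loose orange oil filter standing in its bin, a can 72 mm across, 78 mm high, white band; origin at the centre of its underside.
- brake_pad: Loose brake pad lying in its bin, 56 x 90 x 17 mm high, dark steel plate with two black blocks; origin at the centre of its underside.
- wheel_nut0: Loose steel wheel nut standing on its flange in its bin, 34 mm across the flange, 34 mm high; origin at the centre of its underside.
- wheel_nut1: Loose steel wheel nut standing on its flange in its bin, 34 mm across the flange, 34 mm high; origin at the centre of its underside.
- tape: Loose roll of amber tape lying flat on the bench, 56 mm across, 24 mm high; origin at the centre of its underside.
- screwdriver: Loose screwdriver with red handle lying on the bench, 180 mm long along its own x, about 26 mm high, handle towards -x; origin at bench level under its middle.
- small_carton: Loose small carton with a red stripe on the bench, 50 x 70 x 40 mm high; origin at the centre of its underside.
Things that resemble listed ones, but are neither listed nor needed, are in the scene too. What is shaped like the bin_bearing but pink is not meant. What is shaped like the bin_filter but green is not meant.

How it is judged:
On the way, in this order (a step that is already met when the one before it is completed fails the run):
1. the bearing bin's button is all the way down (value of joint button_bearing above 0.009 m), for 0.1 s.
2. the oil filter bin's button is all the way down too (value of joint each of button_filter, button_bearing above 0.009 m), for 0.1 s.
At the end, for the whole second after the job is handed in: The buttons of the bearing bin and of the oil filter bin are down (at least 9 of their 12 mm); the other two buttons are within 2 mm of where they began; every loose part and bench thing is at rest within 15 mm of where it began (all of step 2 and distance of each of bearing, oil_filter, brake_pad, wheel_nut0, wheel_nut1, tape, screwdriver, small_carton from where it was at the start of the episode below 0.015 m and distance of each of button_pads_top, button_nuts_top from where it was at the start of the episode below 0.002 m and linear speed of each of bearing, oil_filter, brake_pad, wheel_nut0, wheel_nut1, tape, screwdriver, small_carton below 0.02 m/s); the robot touches nothing.
It fails at once if the oil filter's button is pushed down before the bearing's button is down (value of joint button_filter above 0.005 m and value of joint button_bearing below 0.009 m).
It fails at once if a button of the other two bins (brake pad, wheel nuts) is moved by more than 2 mm (distance of any of button_pads_top, button_nuts_top from where it was at the start of the episode above 0.002 m).
It fails at once if a loose part or bench thing is lifted, carried or shifted by more than 15 mm (distance of any of bearing, oil_filter, brake_pad, wheel_nut0, wheel_nut1, tape, screwdriver, small_carton from where it was at the start of the episode above 0.015 m).
It fails at once if a station is pushed with more than 40 N (contact force between anything else and bin_bearing above 40 N or contact force between anything else and bin_filter above 40 N or contact force between anything else and bin_pads above 40 N or contact force between anything else and bin_nuts above 40 N).
It fails at once if a station is pressed with the arm or the gripper's body instead of the fingers (contact force between the arm and bin_bearing above 3 N or contact force between the arm and bin_filter above 3 N or contact force between the arm and bin_pads above 3 N or contact force between the arm and bin_nuts above 3 N).
It also fails if it takes over 35 s, if anything falls off the work surface, if the arm or the gripper's body presses on something with over 40 N, if the wrist force passes 120 N, or if a joint passes its speed limit or range.

## Working session

There is one attempt and no reset: what is moved stays moved. The work goes in short steps, each a Python script; the robot and the scene stay as the last script left them, time stands still between calls to the robot, and variables do not carry over. Pictures are saved under pics/ and viewed, at most 10 in all, crops included, and the job is handed in when it is done.

```bash
mkdir -p pics
python3 - <<'E'
from bench import manip as m
import cv2, numpy as np
for c in ("top","scene"):
    p,d=m.grab_frame(c); cv2.imwrite(f"pics/{c}0.png",p[:,:,::-1]); np.save(f"pics/{c}d.npy",d)
    for n in ("bearing","oil_filter","brake_pad","wheel_nut0","button_bearing_top","bin_bearing"):
        for r in m.look_for(c,n): print(c,n,np.round(r["at"],3),round(r["confidence"],2))
print(m.current_time(), m.get_calibration("top"))
E
```

```text
top bearing [ 0.623 -0.131  0.018] 0.9
top bearing [0.552 0.1   0.066] 0.62
top bearing [ 0.537 -0.116  0.067] 0.49
top oil_filter [0.675 0.088 0.084] 0.62
top brake_pad [0.632 0.324 0.024] 0.61
top brake_pad [0.556 0.099 0.064] 0.24
top wheel_nut0 [ 0.676 -0.313  0.026] 0.45
top button_bearing_top [ 0.271 -0.377  0.063] 0.66
top button_bearing_top [ 0.541 -0.11   0.064] 0.59
top button_bearing_top [0.63  0.093 0.018] 0.21
top button_bearing_top [ 0.676 -0.313  0.025] 0.17
top bin_bearing [ 0.36  -0.397  0.002] 0.92
top bin_bearing [ 0.644 -0.118  0.008] 0.62
scene bearing [ 0.622 -0.127  0.017] 0.93
scene bearing [ 0.558 -0.335  0.067] 0.21
scene oil_filter [0.693 0.071 0.076] 0.95
scene oil_filter [0.64  0.335 0.022] 0.41
scene brake_pad [0.64  0.337 0.021] 0.95
scene brake_pad [0.548 0.3   0.057] 0.48
scene wheel_nut0 [ 0.625 -0.325  0.025] 0.83
scene wheel_nut0 [ 0.69  -0.321  0.026] 0.68
scene button_bearing_top [ 0.278 -0.377  0.065] 0.7
scene button_bearing_top [ 0.54  -0.119  0.07 ] 0.6
scene bin_bearing [ 0.64  -0.117  0.026] 0.85
scene bin_bearing [ 0.352 -0.396  0.012] 0.71
scene bin_bearing [ 0.538 -0.113  0.068] 0.3
0.7 {'camera_matrix': array([[611.21022603,   0.        , 317.46834818],
       [  0.        , 611.21022603, 239.89835491],
       [  0.        ,   0.        ,   1.        ]]), 'R': array([[-0.02058786, -0.99960765, -0.01899172],
       [-0.99519792,  0.0223078 , -0.09530725],
       [ 0.09569352,  0.01693835, -0.99526672]]), 't': array([-0.00942464,  0.44912663,  1.26595449])}
```

View pics/top0.png

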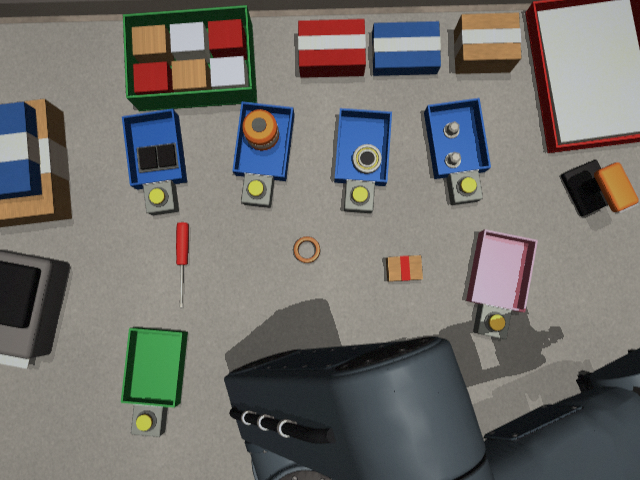

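```bash
cat > h.py <<'E'
from bench import manip as m
import cv2, numpy as np
def world(c,d,cal=None):
    k=cal or m.get_calibration(c); K=k["camera_matrix"]
    v,u=np.mgrid[:480,:640]
    P=np.stack([(u-K[0,2])/K[0,0]*d,(v-K[1,2])/K[1,1]*d,d],-1)
    return (P-k["t"])@k["R"]
def caps(p,d,c,cal=None):
    W=world(c,d,cal); h=cv2.cvtColor(p,cv2.COLOR_RGB2HSV)
    mk=((h[...,0]>20)&(h[...,0]<34)&(h[...,1]>130)&(h[...,2]>90)&(d>0)&(W[...,2]>.045)&(W[...,2]<.075)).astype(np.uint8)
    n,l,s,ce=cv2.connectedComponentsWithStats(mk)
    out=[]
    for i in range(1,n):
        if s[i,4]>60:
            w=W[l==i]; z=np.median(w[:,2]); w=w[abs(w[:,2]-z)<.004]
            out.append((np.round(ce[i]),s[i,4],np.round([*((w[:,:2].min(0)+w[:,:2].max(0))/2),z],4),np.round(np.ptp(w[:,:2],axis=0),3)))
    return out
E
python3 - <<'E'
from h import *
for c in("top","scene"):
    p=cv2.imread(f"pics/{c}0.png")[:,:,::-1].copy(); d=np.load(f"pics/{c}d.npy")
    for o in caps(p,d,c): print(c,*o)
E
```

```text
top [468. 185.] 184 [ 0.551  -0.331   0.0631] [0.029 0.03 ]
top [255. 188.] 184 [0.5558 0.1066 0.0637] [0.028 0.03 ]
top [360. 194.] 181 [ 0.5376 -0.1089  0.0629] [0.029 0.029]
top [156. 196.] 179 [0.5442 0.3117 0.0601] [0.03 0.03]
top [497. 322.] 188 [ 0.2718 -0.3754  0.0634] [0.028 0.029]
top [143. 422.] 197 [0.0887 0.3334 0.0653] [0.032 0.031]
scene [311. 128.] 68 [0.0886 0.3281 0.0665] [0.031 0.031]
scene [449. 207.] 108 [0.5448 0.308  0.0619] [0.029 0.032]
scene [396. 254.] 145 [0.5554 0.1015 0.0659] [0.03  0.029]
scene [315. 308.] 195 [ 0.5386 -0.1128  0.0657] [0.03  0.031]
scene [108. 312.] 109 [ 0.2738 -0.3799  0.0667] [0.03  0.028]
scene [223. 391.] 291 [ 0.552  -0.3352  0.0664] [0.031 0.03 ]
```

The top picture shows the four blue bins in a row: brake pad with its button at (156,196), orange filter (255,188), bearing (360,194) and nuts (468,185). The pink and green decoys are at (497,322) and (143,422). Both cameras agree on the cap positions to within 5 mm, and the heights fit 65 mm. Next I shut the gripper, hover over the bearing button and check with the wrist camera.

Run:
```python
from h import *
R=np.array([[1,0,0],[0,-1,0],[0,0,-1.]])
print(np.round(m.current_tcp_rot(),2))
m.set_gripper(0.0)
cands=[R, np.diag([-1,1,-1.])]
q=m.current_qpos()
sol=[(np.abs(np.array(j)-q).max(),i) for i,r in enumerate(cands) if (j:=m.inverse_kinematics([.538,-.111,.2],r)) is not None]
print(sol); R=cands[min(sol)[1]]
m.move_ptp([.538,-.111,.2],R)
cal=m.get_calibration("wrist"); p,d=m.grab_frame("wrist")
cv2.imwrite("pics/w1.png",p[:,:,::-1])
for o in caps(p,d,"wrist",cal): print(*o)
for r in m.look_for("wrist","button_bearing_top"): print(np.round(r["at"],4),r["confidence"])
print(m.current_ee_pos(),m.current_force(),m.current_time(),m.current_grip_width())
```

```text
[[ 0.93  0.37  0.  ]
 [ 0.37 -0.93 -0.  ]
 [-0.    0.   -1.  ]]
[(np.float64(1.367165018177259), 0), (np.float64(1.7744276354125341), 1)]
[ 43. 192.] 1463 [0.5572 0.1024 0.0632] [0.031 0.032]
[616. 196.] 1435 [ 0.5534 -0.333   0.0641] [0.031 0.033]
[324. 215.] 1215 [ 0.539  -0.1112  0.0631] [0.03 0.03]
[ 0.5384 -0.109   0.0651] 0.79
[ 0.53785354 -0.11171203  0.20001502] [ 0.0955807  -0.46205489 -0.11951358] 3.4583 0.0051821639451615845
```

View pics/w1.png

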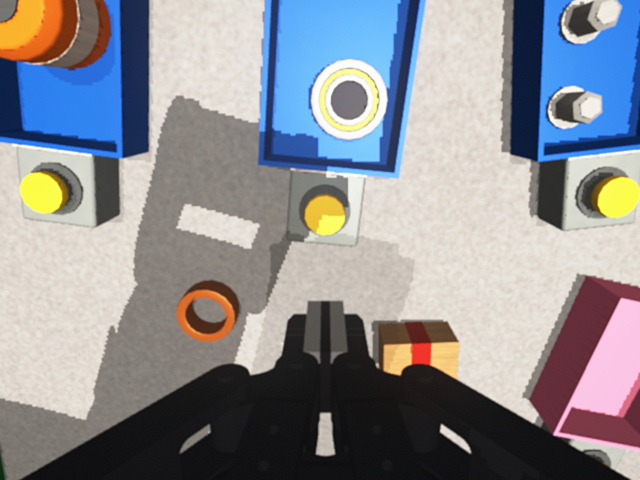

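The wrist view shows the bearing's bin straight ahead with its button at (324,215), and the shut fingertips at about (325,305). The cap measures (0.539, -0.111), which agrees with the other cameras. Now I press it down with force checks.

```bash
cat >> h.py <<'E'
def press(x,y):
    m.move_l([x,y,.075],max_speed=.1)
    f0=np.array(m.current_force()); z=.075
    while z>.0525:
        z-=.0015; m.move_l([x,y,z],max_speed=.02)
        f=m.current_force()[2]-f0[2]; e=m.current_ee_pos()
        print(round(z,4),np.round(e,4),round(f,2))
        if abs(f)>9: break
    m.move_l([x,y,.13],max_speed=.1)
    print("t",m.current_time())
E
python3 - <<'E'
from h import *
press(.539,-.111)
m.move_l([.52,-.111,.2])
cal=m.get_calibration("wrist"); p,d=m.grab_frame("wrist")
for o in caps(p,d,"wrist",cal): print(*o)
print(m.current_time())
E
```

```text
0.0735 [ 0.539  -0.111   0.0737] 0.22
0.072 [ 0.5389 -0.111   0.0719] 0.07
0.0705 [ 0.5389 -0.111   0.0704] 0.09
0.069 [ 0.5389 -0.111   0.0689] 0.39
0.0675 [ 0.539  -0.111   0.0674] 0.21
0.066 [ 0.539  -0.111   0.0659] -0.2
0.0645 [ 0.5389 -0.111   0.0644] -0.95
0.063 [ 0.5389 -0.111   0.0629] -0.5
0.0615 [ 0.5389 -0.111   0.0614] -0.69
0.06 [ 0.5389 -0.111   0.0599] -0.38
0.0585 [ 0.5389 -0.111   0.0584] 0.06
0.057 [ 0.5389 -0.111   0.0569] -0.74
0.0555 [ 0.539  -0.111   0.0554] 0.06
0.054 [ 0.5389 -0.111   0.0539] -0.45
0.0525 [ 0.5389 -0.111   0.0524] 0.1
t 9.5333
[ 38. 168.] 1539 [0.5574 0.1027 0.0632] [0.03  0.031]
[621. 173.] 1363 [ 0.5533 -0.3312  0.0641] [0.031 0.029]
[325. 192.] 1250 [ 0.5392 -0.1112  0.0631] [0.03 0.03]
[608. 459.] 370 [ 0.2789 -0.3791  0.064 ] [0.022 0.028]
10.2167
```

No contact was felt and the cap still stands at 63 mm, so the fingers did not reach it. I'll measure where the fingertips really are.

Run:
```python
from h import *
m.move_l([.539,-.111,.085],max_speed=.15)
cal=m.get_calibration("wrist"); p,d=m.grab_frame("wrist")
cv2.imwrite("pics/w2.png",p[:,:,::-1])
for o in caps(p,d,"wrist",cal): print(*o)
W=world("wrist",d,cal)
for v in range(270,400,10): print(v,[ (np.round(W[v,u],3).tolist(),round(float(d[v,u]),3)) for u in (315,335)])
p,d=m.grab_frame("scene"); cv2.imwrite("pics/s2.png",cv2.resize(p[220:380,200:440,::-1],None,fx=3,fy=3))
print(m.current_ee_pos(),m.current_grip_width(),m.current_time())
```

```text
[325. 273.] 2684 [ 0.5401 -0.111   0.0631] [0.031 0.03 ]
270 [([0.542, -0.106, 0.063], 0.206), ([0.542, -0.116, 0.063], 0.206)]
280 [([0.537, -0.106, 0.064], 0.207), ([0.537, -0.116, 0.063], 0.208)]
290 [([0.531, -0.106, 0.064], 0.209), ([0.531, -0.116, 0.063], 0.21)]
300 [([0.551, -0.107, 0.116], 0.153), ([0.551, -0.115, 0.114], 0.155)]
310 [([0.551, -0.107, 0.123], 0.146), ([0.551, -0.114, 0.124], 0.146)]
320 [([0.551, -0.108, 0.131], 0.139), ([0.552, -0.114, 0.132], 0.138)]
330 [([0.551, -0.108, 0.137], 0.133), ([0.552, -0.114, 0.138], 0.132)]
340 [([0.551, -0.108, 0.143], 0.128), ([0.552, -0.114, 0.144], 0.126)]
350 [([0.551, -0.108, 0.149], 0.122), ([0.551, -0.114, 0.149], 0.121)]
360 [([0.552, -0.108, 0.155], 0.115), ([0.552, -0.114, 0.155], 0.116)]
370 [([0.552, -0.108, 0.16], 0.111), ([0.552, -0.114, 0.159], 0.112)]
380 [([0.551, -0.108, 0.163], 0.108), ([0.552, -0.114, 0.164], 0.108)]
390 [([0.549, -0.108, 0.164], 0.108), ([0.549, -0.114, 0.164], 0.108)]
[ 0.53948108 -0.11114438  0.08597539] 0.0031584995193782873 11.2417
```

View pics/w2.png

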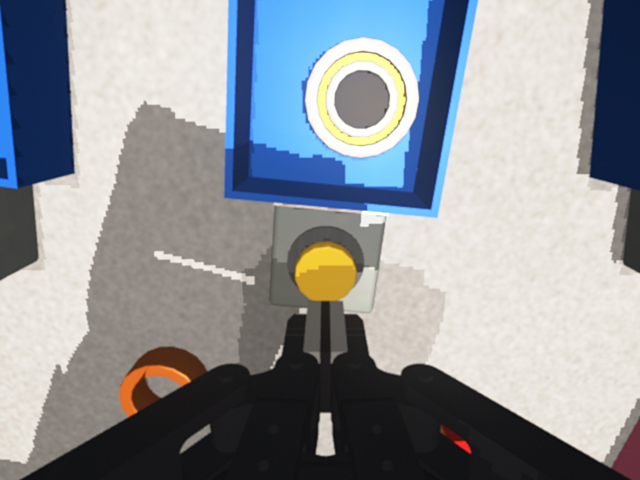

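View pics/s2.png

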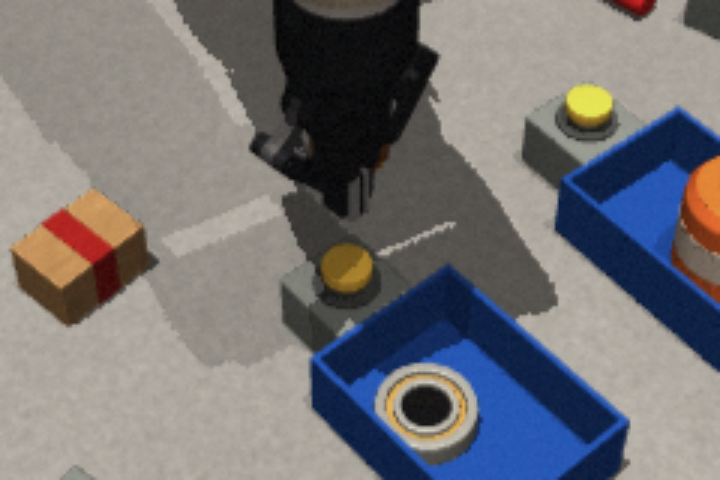

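Both views show the fingertips well above where the TCP reading puts them. By the wrist depth they are at about z = 0.112 with the TCP at 0.086, so roughly 26 mm is missing. x and y are aligned: the fingers are centred on the cap at (325,273). I'll go lower and rely on touch: find contact, travel 8 mm, then take fine steps to the hard stop.

```bash
cat >> h.py <<'E'
def press2(x,y,z):
    m.move_l([x,y,z],max_speed=.08)
    m.dwell(.1); f0=np.mean([m.current_force()[2] for _ in range(5)])
    F=lambda: np.mean([m.current_force()[2] for _ in range(3)])-f0
    zc=None
    while z>.022:
        st=.001 if zc is None else .0004
        z-=st; m.move_l([x,y,z],max_speed=.02); f=F()
        print(round(z,4),round(m.current_ee_pos()[2],4),round(f,2))
        if zc is None and abs(f)>1.6:
            zc=z; z-=.0075; m.move_l([x,y,z],max_speed=.02); print("contact",zc,"then",F())
        elif zc and abs(f)>7: break
    m.move_l([x,y,.1],max_speed=.15)
    print("t",m.current_time(),"travel",zc and zc-z)
E
python3 - <<'E'
from h import *
press2(.539,-.111,.045)
m.move_l([.53,-.111,.2])
cal=m.get_calibration("wrist"); p,d=m.grab_frame("wrist")
cv2.imwrite("pics/w3.png",p[:,:,::-1])
for o in caps(p,d,"wrist",cal): print(*o)
print(m.current_time())
E
```

```text
0.044 0.0442 0.73
0.043 0.043 0.81
0.042 0.0419 0.84
0.041 0.0409 -0.31
0.04 0.0399 0.66
0.039 0.0389 1.45
0.038 0.0379 1.74
contact 0.03799999999999999 then 0.2610574573030452
0.0301 0.03 0.0
0.0297 0.0298 1.78
0.0293 0.0293 3.26
0.0289 0.0289 2.14
0.0285 0.0285 2.82
0.0281 0.028 2.17
0.0277 0.0277 2.49
0.0273 0.0272 2.55
0.0269 0.0269 2.84
0.0265 0.0265 2.68
0.0261 0.0263 5.71
0.0257 0.0262 10.45
t 17.9083 travel 0.012300000000000012
[ 41. 181.] 1513 [0.5574 0.1029 0.0632] [0.031 0.031]
[620. 186.] 1393 [ 0.5532 -0.3319  0.0641] [0.031 0.031]
[326. 201.] 1160 [ 0.539  -0.1111  0.0522] [0.031 0.029]
[609. 463.] 122 [ 0.2837 -0.3824  0.0633] [0.012 0.019]
18.775
```

The bearing cap dropped from 63.1 to 52.2 mm with the hard stop felt at 10 N, so that button is down. The other caps have not moved. Next is the filter's button at (0.557, 0.103), with the same contact heights.

Run:
```python
from h import *
R=m.current_tcp_rot()
m.move_ptp([.5565,.103,.12],np.diag([1,-1,-1.]))
print(m.current_ee_pos(),m.current_time())
press2(.5565,.103,.041)
m.move_l([.53,.103,.2],max_speed=.2)
cal=m.get_calibration("wrist"); p,d=m.grab_frame("wrist")
cv2.imwrite("pics/w4.png",p[:,:,::-1])
for o in caps(p,d,"wrist",cal): print(*o)
p,d=m.grab_frame("top")
cv2.imwrite("pics/t4.png",p[:,:,::-1])
for o in caps(p,d,"top"): print(*o)
print(m.current_time())
```

```text
[0.556789   0.10215747 0.12023425] 19.6917
0.04 0.0401 0.54
0.039 0.0389 0.4
0.038 0.0379 0.88
0.037 0.037 1.36
0.036 0.036 1.27
0.035 0.0349 2.23
contact 0.034999999999999996 then 0.2545058081714668
0.0271 0.027 0.88
0.0267 0.0267 1.05
0.0263 0.0264 2.47
0.0259 0.0262 7.61
t 24.6 travel 0.009100000000000004
[324. 179.] 1153 [0.5569 0.1033 0.0522] [0.031 0.03 ]
[ 57. 195.] 1399 [0.5459 0.3088 0.0591] [0.031 0.031]
[597. 201.] 1284 [ 0.5389 -0.1103  0.0522] [0.031 0.032]
[468. 185.] 184 [ 0.5518 -0.3313  0.0629] [0.028 0.031]
[156. 196.] 179 [0.5441 0.3126 0.0601] [0.029 0.03 ]
[359. 195.] 173 [ 0.5375 -0.1074  0.0521] [0.03  0.029]
[497. 322.] 171 [ 0.2718 -0.3753  0.0638] [0.028 0.03 ]
[143. 420.] 129 [0.0926 0.3354 0.0653] [0.02  0.027]
25.3667
```

View pics/w4.png

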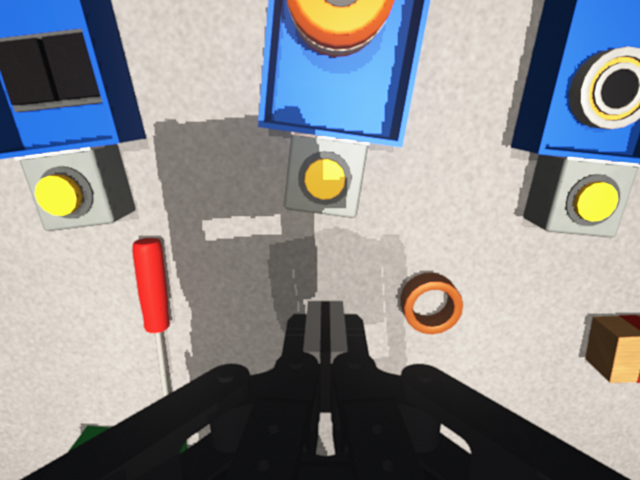

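The wrist view shows the filter's button at (324,179) and the bearing's at (597,201), both down at 52.2 mm. The pads cap is unchanged at about 60 mm and the nuts cap at 63 mm. The arm is clear and nothing has shifted, so I'm handing in.

```bash
python3 -c "
from bench import manip as m
print(m.sign_off())"
```

```text
the job is handed in; nothing more can be done
None
```

I pushed the bearing bin's button and then the oil filter bin's all the way down (both caps now at 52 mm). The other two buttons did not move, nothing looked shifted in the pictures, the arm is drawn back and the job is handed in at about 25 s; no verdict came back.

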